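# Shift the bench grinder's H-gate lever to drive the fitted wheel

### The job

The lever on top of the bench grinder is parked in the short middle slot: bring it out into neutral, across to the side of the machine that carries the grinding wheel, then forward (away from the robot) until it is fully home in that slot, and let go of it. Put it in no other gear on the way, and leave the other things on the bench where they are.

Things in the scene. Friction and masses are not known exactly. Their poses are not given: they have to be found in the camera images.
- grinder: Bolted-down two-spindle bench grinder, grey housing 150 (x) x 190 (y) x 105 mm high on a foot plate 190 x 170 mm; 28 mm spindle along its y, 75 mm up, ends at y = +-150 mm. Origin: centre of the underside, on the bench. Own x: forward, away from the robot (turned at most 0.4 rad from world x); own y: left as the robot sees it; z up.
- gate (a point): Centre of the top face (122.5 mm above the bench) of the shift gate on the grinder: metal plate 104 (x) x 116 (y) x 5 mm, grinder's axes. Slots 17 mm wide (2 mm play each side), stem centre positions: neutral, across, x = 0, y = -30 to 30 mm; left and right slots at y = +-30, x = -26 to 26; short middle (parked) slot, rearward only, y = 0, x = -26 to 0. The plate's edges really stop the stem.
- pivot (a point): Point about which the lever tilts both ways: on the grinder's vertical centre line, 22 mm above the bench, inside the housing. The lever stays where it is left; moving it takes about 3 N at the knob in any direction; it stops hard at the slot edges.
- knob (a point): Centre of the black ball knob, 36 mm diameter, atop the lever's 12 mm steel stem, 195 mm from the pivot: 217 mm above the bench upright, about 200 mm in the slot corners; about 50 mm forward or back at a slot's end, about 55 to 60 mm left or right at the ends of neutral (grinder's axes). All round it is free above the gate, so it can be pushed from any side.
- shift_fore (a joint): Fore-and-aft tilt of the lever, rad: 0 in neutral, positive = knob forward (grinder's +x). It stops at the front slot ends at about +0.26 and at the rear ends at about -0.26. At the start: -0.25 to -0.15 (parked).
- shift_side (a joint): Sideways tilt of the lever, rad: 0 in the middle, positive = knob to the left (grinder's +y). The stops at the ends of neutral, in line with the left and right slots, are at about +0.32 and -0.32; in those slots it has play and may stand anywhere from 0.27 to 0.32 either way.
- wheel: The fitted grinding wheel, a plain grey stone disc 125 mm diameter, 22 mm thick, with steel flanges, on one end of the spindle: at the grinder's y = +130 mm (left) or -130 mm (right), 75 mm above the bench; which end changes from start to start. Origin: centre of the disc; disc axis along the grinder's y. It is fixed and does not turn.
- bare_end: Steel collar, 34 mm diameter, 14 mm long, on the other, bare end of the spindle (the end without a wheel). Origin: its centre.
- hammer: Bystander: hammer lying on the bench to the left of the grinder, handle to its -x; leave alone.
- can: Bystander: closed can, 68 mm diameter, 100 mm high, standing to the right of the grinder; origin at the centre of its underside; leave alone.
- block: Bystander: wooden offcut 120 x 60 x 45 mm lying to the right of the grinder; origin at the centre of its underside; leave alone.

How it is judged:
By the outcome, as a careful person would: the job done as asked, in the order asked, and still so for the second after the job is handed in, with the robot touching nothing.
It also fails if it takes over 48 s, if anything falls off the work surface, if the arm or the gripper's body presses on something with over 40 N, if the wrist force passes 120 N, or if a joint passes its speed limit or range.

### The arm

A 6-joint arm with a two-finger parallel gripper is mounted at the origin on the work surface. World frame = base frame: x ahead of the robot, y to its left, z up, the work surface at z = 0. Lengths are in m, angles in rad, forces in N, time in s.
With the tool pointing down it reaches from about 0.3 to 0.85 m from the base axis. Payload 5.4 kg.
Tool frame: the origin (TCP) lies midway between the tips of the shut fingers; the grasp point (between the pads) lies 19 mm behind it; z points along the fingers, y is the line along which they close (so a half turn about z gives the same grasp; the last joint's range is limited). The gripper opens to 85 mm and grips with 20 to 120 N. Pads are 22 mm wide; open, the fingers measure 114 mm over their backs; the gripper's body (76 mm by 85 mm) begins 54 mm behind the grasp point. The pads swing forward as they close: fully open they stand 13 mm farther back than shut.
Start: joints at [1.053, 0.158, 1.597, -0, 1.386, -0.21], TCP at [0.174, 0.548, 0.231] pointing down, gripper open.
Joint ranges: [-2.91, 2.91], [-0.94, 2.29], [0.18, 2.7], [-1.29, 4.43], [0.17, 2.64], [-3, 3]. Speed limits (rad/s): [2.57, 2.57, 3.14, 3.14, 3.14, 3.14].

### API

Orientations are given as a rotation vector (axis times angle).
In Python, from station import readout, viewer, bot gives the robot as it stands. The module is installed in compiled form; this text tells all that it offers.
- The arm moves only by the tool apply_moves, never from a script. Its argument "steps" is a list that holds one entry, the list of rows, each a list of 6 numbers: the shift along the tool's x, y, z in shares of 800 mm (1.0 is 800 mm), then the turn, a rotation vector about the tool's x, y, z in parts of the range, where 1.0 means 120 degrees. A call has 1 to 20 rows; each row is the pose to reach, as a shift and turn from the pose commanded when the call began, along the tool's axes at that moment; what a row does not reach only later rows make up. A row lasts 1/8 s, in which the tool goes at most 62.5 mm and 10.7 degrees, less where a joint would pass 70% of its speed; a pose out of reach is approached as far as the arm can. A shift or turn number past 1, either way, is cut back to 1. A call with a gripper value outside its range is refused whole. "claw" is the closure, from 0 (fully open) to 1 (shut), set as the call begins (left out, the last holds). The fingers move at their own pace and stop on an object; "newtons" is the grip in N (left out, the last holds). Time passes only in rows, so rows that repeat a pose let the fingers close. It gives the time, the measured TCP pose, the force, the opening and the grip force at its end, in the units of the state.
- readout.observe(): the state, without advancing time (a new reading comes with each control period).
- viewer.grab_frame(name): name is "scene" or "top" or "wrist"; returns a dict with "frame" (384x512x3 uint8, blue, green, red), "camera_matrix" (3x3 intrinsics, pixels), "D" ([k1, k2, p1, p2, k3] as OpenCV has them; the pictures are not rectified), "extrinsics" (4x4, takes a point from camera to world coordinates); the wrist camera has in their place "hand_eye" (4x4, takes a point from camera to tool coordinates, whose origin is the TCP and whose axes are the flange's). Camera axes: x right, y down, z forward; pixel columns grow to the right and rows downward; lengths in m; the calibration is good to about 2 mm. A picture is of the moment at which its call begins: read the wrist's pose just before it. There is no depth.
- bot.close_job(): hands the job in; it is judged then, once.
The state is a dict: "time_s": time; "joint_pos": joint angles; "dq": joint speeds; "joint_torque": joint torques, N m; "position": TCP position; "eef_rot": TCP orientation; "force": force on the tool from outside, world axes, zero at the start; "moment": the same for the moment, N m; "finger_gap": finger opening in m; "grasp_force": force on a finger pad.
Only numpy, scipy, OpenCV 4.12 (cv2) and the standard library are available. Lean on these libraries where they do the work, as an engineer would, in place of code of your own. Each camera call takes 0.05 s, during which the arm holds its last target. There are 200 camera calls.

## Working session

There is one attempt and no reset: what is moved stays moved. The work goes in short steps, Python scripts to look and compute and a tool call to move; the robot and the scene stay as the last step left them, time stands still between calls to the robot, and variables do not carry over. Pictures are saved under pics/ and viewed, at most 10 in all, crops included, and the job is handed in when it is done.

Besides the shell and the picture viewer there is one more tool, called by a JSON object that holds its "api" and its "payload". apply_moves: Moves the arm, as the interface text tells. Its arguments: {"type":"object","properties":{"steps":{"type":"array","items":{"type":"array","items":{"type":"array","items":{"type":"number"}}}},"claw":{"type":"number"},"newtons":{"type":"number"}},"required":["steps"]}

```bash
mkdir -p pics; python3 - <<'E'
from station import readout, viewer, bot
import cv2,pickle
s=readout.observe(); print(s['position'],s['eef_rot'],s['time_s'],s['force'],s['finger_gap'])
for n in('scene','top'):
    d=viewer.grab_frame(n); pickle.dump(d,open(n+'.pkl','wb'))
    cv2.imwrite(f'pics/{n}0.png',cv2.resize(d['frame'],None,fx=1.5,fy=1.5,interpolation=cv2.INTER_CUBIC))
    print(n,d['camera_matrix'],d['D'],d['extrinsics'])
E
```

```text
[0.17390304 0.54742523 0.23028664] [-4.81472478e-01 -3.10374799e+00  2.86329984e-03] 0.0 [-0.83233986 -0.09517244  0.12235101] 0.08533492133935683
scene [[466.06373948   0.         262.18794364]
 [  0.         466.06373948 192.91720989]
 [  0.           0.           1.        ]] [-0.08917768  0.          0.          0.          0.        ] [[ 1.39462944e-01  8.40996674e-01 -5.22756810e-01  1.29942410e+00]
 [ 9.90227136e-01 -1.18150060e-01  7.40998172e-02 -1.12889549e-01]
 [ 5.53951397e-04 -5.27982157e-01 -8.49255282e-01  1.35961903e+00]
 [ 0.00000000e+00  0.00000000e+00  0.00000000e+00  1.00000000e+00]]
top [[454.94777662   0.         261.59897452]
 [  0.         454.94777662 184.30787905]
 [  0.           0.           1.        ]] [-0.03381812  0.          0.          0.          0.        ] [[-0.00281836 -0.97915224  0.20310821  0.22604105]
 [-0.99998751  0.00192129 -0.00461376 -0.02151603]
 [ 0.00412734 -0.20311867 -0.97914543  1.62495004]
 [ 0.          0.          0.          1.        ]]
```

View pics/scene0.png

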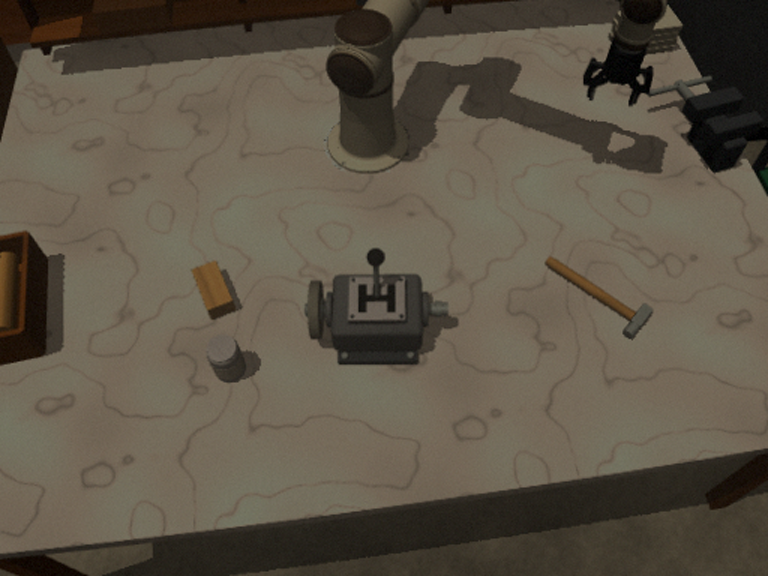

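View pics/top0.png

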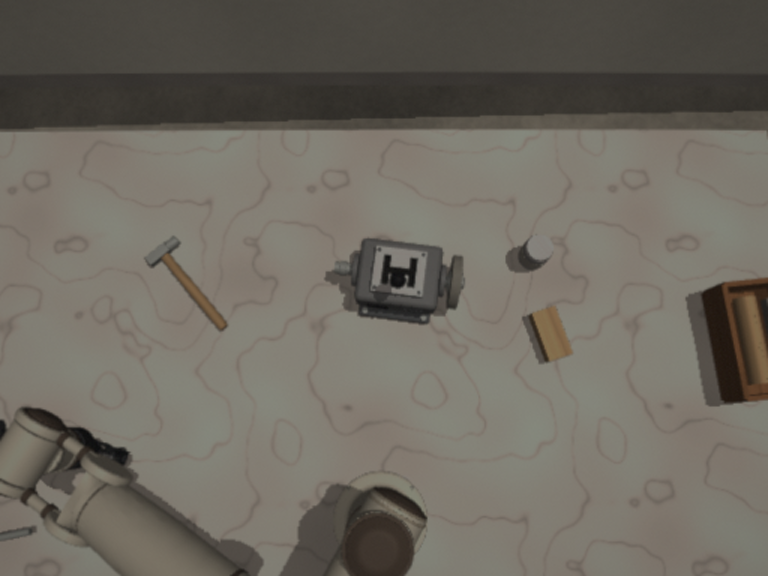

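The wheel is on the robot's right (−y): at (315,308) in the scene view and (455,282) in the top view. The knob leans rearward, at scene (376,257). I'll take enlarged crops to measure from.

```bash
python3 - <<'E'
import cv2,pickle,numpy as np
a=pickle.load(open('scene.pkl','rb'))['frame'][160:250,200:310]
b=pickle.load(open('top.pkl','rb'))['frame'][150:225,220:320]
for n,c,f in(('s',a,7),('t',b,8)):
    cv2.imwrite(f'pics/{n}crop.png',cv2.resize(cv2.convertScaleAbs(c,alpha=1.8),None,fx=f,fy=f,interpolation=cv2.INTER_CUBIC))
E
```

```text
(no output)
```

View pics/scrop.png

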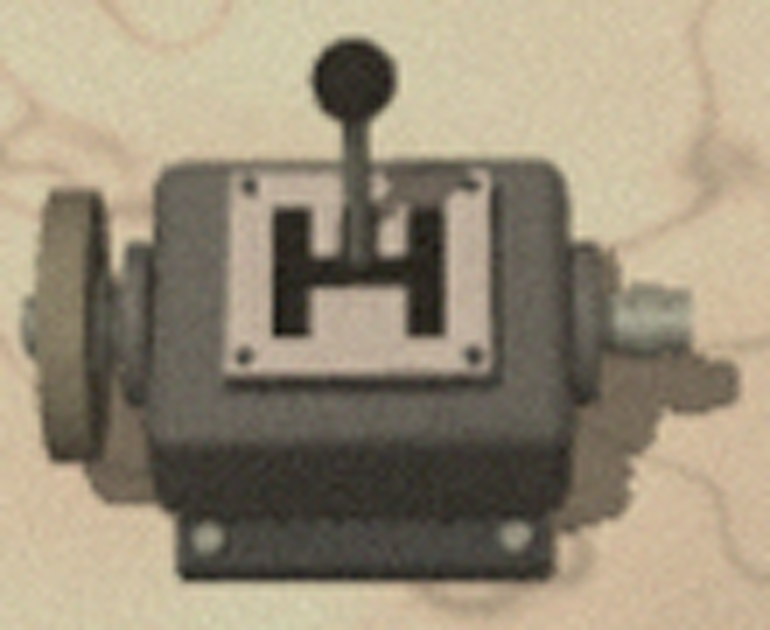

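View pics/tcrop.png

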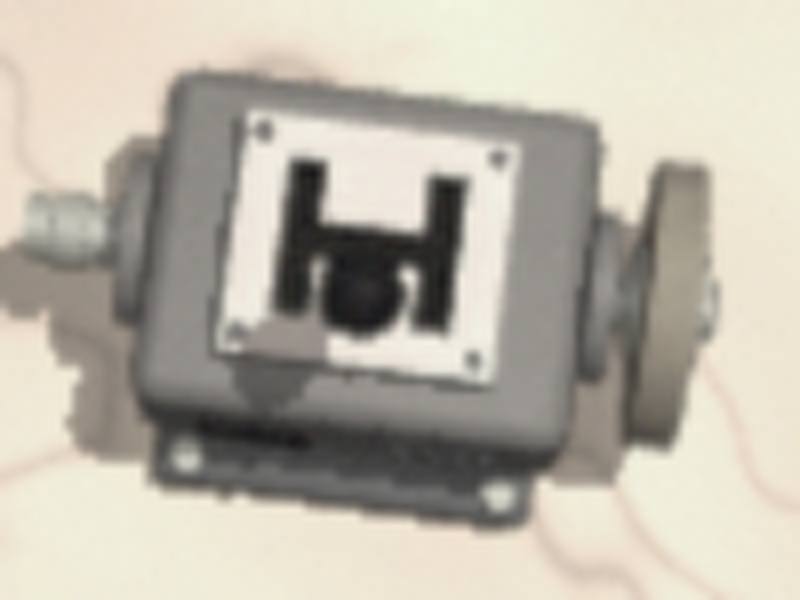

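Scene crop: the gate corners are about (229,172), (491,170), (493,374) and (225,374), with the knob at (354,80). Top crop: corners (246,110), (520,147), (495,383) and (217,352), with the knob at (361,296). The stem is in the middle rear slot, and the wheel is on the −y side.

```bash
cat > h.py <<'E'
import numpy as np,cv2,pickle
from scipy.optimize import least_squares
from scipy.spatial.transform import Rotation as R
def proj(d,P):
    E=np.linalg.inv(d['extrinsics']); 
    return cv2.projectPoints(np.atleast_2d(P).astype(float),cv2.Rodrigues(E[:3,:3])[0],E[:3,3],d['camera_matrix'],np.array(d['D'],float))[0][:,0]
def knob(g,f,s):  # lever dir: tan model
    v=np.array([np.tan(f),np.tan(s),1]);v*=.195/np.linalg.norm(v)
    c,n=np.cos(g[2]),np.sin(g[2])
    return np.array([g[0]+c*v[0]-n*v[1],g[1]+n*v[0]+c*v[1],.022+v[2]])
def toW(g,x,y,z):
    c,n=np.cos(g[2]),np.sin(g[2]); return np.array([g[0]+c*x-n*y,g[1]+n*x+c*y,z])
E
python3 - <<'E'
from h import *
S=pickle.load(open('scene.pkl','rb'));T=pickle.load(open('top.pkl','rb'))
cs=lambda p:(np.array(p)+.5)/7-.5+[200,160]
ct=lambda p:(np.array(p)+.5)/8-.5+[220,150]
loc=[(-.052,-.058),(-.052,.058),(.052,.058),(.052,-.058)]
ps=cs([(229,172),(491,170),(493,374),(225,374)]);pt=ct([(495,383),(217,352),(246,110),(520,147)])
def r(g):
    P=np.array([toW(g,x,y,.1225) for x,y in loc])
    return np.r_[(proj(S,P)-ps).ravel(),(proj(T,P)-pt).ravel()]
o=least_squares(r,[.5,0,0]);g=o.x;print(g,o.fun.round(2))
ks,kt=cs([(354,80)]),ct([(361,296)])
rk=lambda P:np.r_[(proj(S,P)-ks).ravel(),(proj(T,P)-kt).ravel()]
k=least_squares(rk,[.5,0,.2]);print('knob',k.x,k.fun)
q=least_squares(lambda a:rk(knob(g,*a)),[-.2,0]);print(q.x,knob(g,*q.x),q.fun)
for f,s in((0,0),(0,-.3),(.26,-.3)):print(f,s,knob(g,f,s))
np.save('g.npy',g)
E
```

```text
[ 0.55161019 -0.0424429  -0.12744273] [ 0.23  0.04 -0.53 -0.05 -0.12 -0.55  0.09 -0.16 -0.49 -0.02 -0.04 -0.39
  0.34  0.07 -0.07 -0.41]
knob [ 0.51179042 -0.03778675  0.21220973] [-0.04501614  0.00216816 -0.04764353 -0.00400619]
[-0.20655382 -0.00231115] [ 0.51188636 -0.0377975   0.21285449] [-0.04916084 -0.09379378 -0.04220282 -0.07407156]
0 0 [ 0.55161019 -0.0424429   0.217     ]
0 -0.3 [ 0.54428598 -0.099602    0.20829062]
0.26 -0.3 [ 0.59215262 -0.10394557  0.20255119]
```

```bash
cat >> h.py <<'E'
def plan(s,P,yaw=None):
    r=R.from_rotvec(s['eef_rot']);
    y=np.array([np.cos(yaw),np.sin(yaw),0]);z=np.array([0,0,-1.]);t=R.from_matrix(np.c_[np.cross(y,z),y,z])
    print('turn',np.degrees((r.inv()*t).as_rotvec()).round(1))
    for p in np.atleast_2d(P): print('shift cm',(r.inv().apply(p-s['position'])*100).round(2))
E
python3 - <<'E'
from h import *; from station import readout
g=np.load('g.npy');s=readout.observe()
plan(s,[[.174,.547,.30],[.512,-.038,.30],[.512,-.038,.188]],g[2])
E
```

```text
turn [-0.1  0.  79.7]
shift cm [-0.02 -0.06 -6.96]
shift cm [-49.95 -45.57  -6.9 ]
shift cm [-49.96 -45.55   4.3 ]
```

The rows are not in the units I measure in: shifts go in shares of 800 mm and turns go in shares of 120 degrees. I convert before sending: -50 cm / 80 = -0.625, -45.8 cm / 80 = -0.5725, 79.7 degrees / 120 = 0.6642.

{"api": "apply_moves", "payload": {"steps": [[[0, 0, -0.0875, 0, 0, 0], [-0.0525, -0.0475, -0.0875, 0, 0, 0.055], [-0.1038, -0.095, -0.0875, 0, 0, 0.1108], [-0.1563, -0.1425, -0.0875, 0, 0, 0.1667], [-0.2088, -0.19, -0.0875, 0, 0, 0.2217], [-0.26, -0.2375, -0.0875, 0, 0, 0.2767], [-0.3125, -0.285, -0.0875, 0, 0, 0.3317], [-0.365, -0.3325, -0.0875, 0, 0, 0.3875], [-0.4163, -0.38, -0.0875, 0, 0, 0.4425], [-0.4688, -0.4275, -0.0875, 0, 0, 0.4983], [-0.52, -0.475, -0.0875, 0, 0, 0.5533], [-0.5725, -0.5225, -0.0875, 0, 0, 0.6083], [-0.625, -0.57, -0.0875, 0, 0, 0.6642], [-0.625, -0.57, -0.0875, 0, 0, 0.6642], [-0.625, -0.57, -0.0875, 0, 0, 0.6642], [-0.625, -0.57, -0.0875, 0, 0, 0.6642]]], "claw": 0}}

```text
time_s: 2.1
position: [0.5121, -0.037, 0.3013]
eef_rot: [-2.357, -2.077, -0.0]
force: [0.5, -0.0, 1.0]
finger_gap: 0.0852
grasp_force: 0.0
```

```bash
python3 - <<'E'
from h import *; from station import readout,viewer
g=np.load('g.npy');s=readout.observe();print(s['time_s'],s['position'],s['joint_pos'].round(2) if hasattr(s['joint_pos'],'round') else s['joint_pos'],s['force'])
plan(s,[[.512,-.038,.188]],g[2])
d=viewer.grab_frame('wrist');cv2.imwrite('pics/w1.png',d['frame'])
H=np.array(d['hand_eye']);r=R.from_rotvec(s['eef_rot']);W=np.eye(4);W[:3,:3]=r.as_matrix();W[:3,3]=s['position'];d['extrinsics']=W@H
print('knob pred px',proj(d,[.512,-.038,.2128]))
E
```

```text
2.1 [ 0.5121497  -0.03697414  0.3013396 ] [-0.31 -0.04  1.67  0.    1.52 -0.18] [ 0.49834843 -0.00199403  0.9643429 ]
turn [-0.  -0.   0.1]
shift cm [-0.11 -0.   11.33]
knob pred px [[259.12261338 200.31650435]]
```

View pics/w1.png

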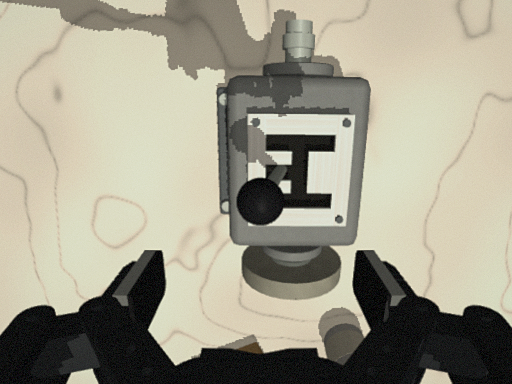

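The knob is at (260,201) and was predicted at (259,200), so I'm descending and gripping.

Converted, 11.3 cm / 80 = 0.1413, 9 cm / 80 = 0.1125.

{"api": "apply_moves", "payload": {"steps": [[[-0.0013, 0, 0.0375, 0, 0, 0], [-0.0013, 0, 0.075, 0, 0, 0], [-0.0013, 0, 0.1125, 0, 0, 0], [-0.0013, 0, 0.1413, 0, 0, 0], [-0.0013, 0, 0.1413, 0, 0, 0], [-0.0013, 0, 0.1413, 0, 0, 0]]], "claw": 0}}

```text
time_s: 2.9
position: [0.513, -0.0388, 0.1896]
eef_rot: [2.357, 2.075, 0.002]
force: [0.6, 1.1, 0.8]
finger_gap: 0.0854
grasp_force: 0.0
```

{"api": "apply_moves", "payload": {"steps": [[[0, 0, 0, 0, 0, 0], [0, 0, 0, 0, 0, 0], [0, 0, 0, 0, 0, 0], [0, 0, 0, 0, 0, 0], [0, 0, 0, 0, 0, 0], [0, 0, 0, 0, 0, 0], [0, 0, 0, 0, 0, 0], [0, 0, 0, 0, 0, 0]]], "claw": 1, "newtons": 30}}

```text
time_s: 3.9
position: [0.5128, -0.0392, 0.189]
eef_rot: [2.358, 2.074, 0.001]
force: [-1.1, 0.6, 5.7]
finger_gap: 0.0342
grasp_force: 29.8
```

```bash
python3 - <<'E'
from h import *; from station import readout
g=np.load('g.npy');s=readout.observe();print(s['time_s'],s['position'],s['force'],s['finger_gap'],s['grasp_force'])
off=s['position'][2]-knob(g,-.2066,0)[2];print(off)
for p in((0,0),(0,-.15),(0,-.3),(.13,-.3),(.26,-.3),(.28,-.3)):
    k=knob(g,*p);k[2]+=off;print(p);plan(s,k,g[2])
E
```

```text
3.9 [ 0.51277889 -0.03919381  0.18895685] [-1.07109676  0.56716267  5.74841536] 0.03417085417072427 29.768658578395844
-0.023896280003461473
(0, 0)
turn [ 0.1  0.  -0. ]
shift cm [ 0.17  3.89 -0.41]
(0, -0.15)
turn [ 0.1  0.  -0. ]
shift cm [-2.74  3.89 -0.19]
(0, -0.3)
turn [ 0.1  0.  -0. ]
shift cm [-5.59  3.9   0.46]
(0.13, -0.3)
turn [ 0.1  0.  -0. ]
shift cm [-5.54  6.31  0.61]
(0.26, -0.3)
turn [ 0.1  0.  -0. ]
shift cm [-5.41  8.7   1.04]
(0.28, -0.3)
turn [ 0.1  0.  -0. ]
shift cm [-5.38  9.06  1.13]
```

Converted, 0.5 cm / 80 = 0.0063.

{"api": "apply_moves", "payload": {"steps": [[[0, 0, 0, 0, 0, 0], [0, 0, 0, 0, 0, 0], [0, 0, 0.0063, 0, 0, 0], [0, 0, 0.0063, 0, 0, 0]]], "claw": 0.3}}

```text
time_s: 4.4
position: [0.5119, -0.0389, 0.1824]
eef_rot: [-2.358, -2.074, 0.001]
force: [-0.1, -0.7, 0.1]
finger_gap: 0.0599
grasp_force: 0.0
```

{"api": "apply_moves", "payload": {"steps": [[[0, 0, 0, 0, 0, 0], [0, 0, 0, 0, 0, 0], [0, 0, 0, 0, 0, 0], [0, 0, 0, 0, 0, 0], [0, 0, 0, 0, 0, 0], [0, 0, 0, 0, 0, 0]]], "claw": 1, "newtons": 30}}

```text
time_s: 5.15
position: [0.5125, -0.0391, 0.1835]
eef_rot: [2.359, 2.075, 0.0]
force: [-0.9, 1.1, 1.1]
finger_gap: 0.0345
grasp_force: 29.9
```

{"api": "apply_moves", "payload": {"steps": [[[0, 0.01, -0.0013, 0, 0, 0], [0.0013, 0.02, -0.0025, 0, 0, 0], [0.0013, 0.03, -0.0038, 0, 0, 0], [0.0025, 0.04, -0.005, 0, 0, 0], [0.0025, 0.0488, -0.005, 0, 0, 0], [0.0025, 0.0488, -0.005, 0, 0, 0], [0.0025, 0.0488, -0.005, 0, 0, 0]]]}}

```text
time_s: 6.02
position: [0.5511, -0.0425, 0.1875]
eef_rot: [2.359, 2.075, -0.002]
force: [-4.4, -3.1, 4.0]
finger_gap: 0.034
grasp_force: 30.4
```

```bash
python3 - <<'E'
from h import *; from station import readout,viewer
g=np.load('g.npy');s=readout.observe();print(s['time_s'],s['position'],s['force'],s['finger_gap'],s['grasp_force'])
p=s['position'];plan(s,[knob(g,0,q)+[0,0,p[2]-.217] for q in(0,-.1,-.2,-.3)],g[2])
d=viewer.grab_frame('scene');c=d['frame'][160:250,200:310]
cv2.imwrite('pics/s2.png',cv2.resize(cv2.convertScaleAbs(c,alpha=1.8),None,fx=6,fy=6,interpolation=cv2.INTER_CUBIC))
E
```

```text
6.025 [ 0.55111574 -0.04249337  0.18746002] [-4.42450041 -3.08964004  4.03810098] 0.03400715129789342 30.44621765613556
turn [-0.  0. -0.]
shift cm [ 0.01  0.05 -0.  ]
shift cm [-1.94  0.05  0.1 ]
shift cm [-3.86  0.05  0.39]
shift cm [-5.75  0.05  0.88]
```

View pics/s2.png

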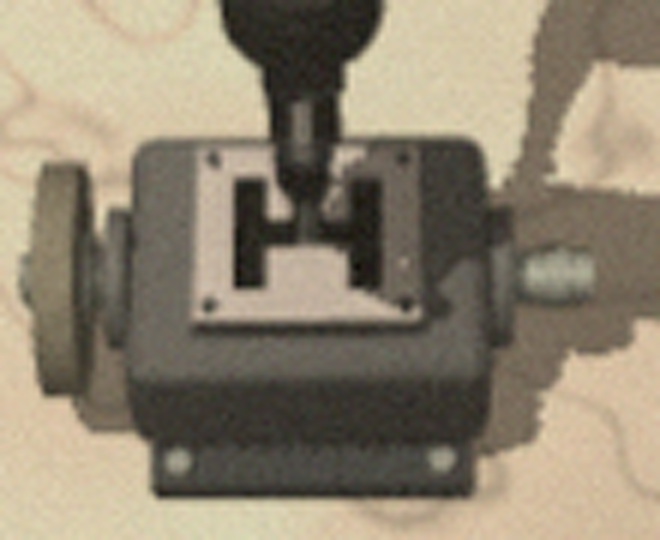

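The stem stands in neutral at about (308,228). Next I'll move it across to the right.

Converted, -5.7 cm / 80 = -0.0713, -5.3 cm / 80 = -0.0663.

{"api": "apply_moves", "payload": {"steps": [[[-0.01, 0, 0, 0, 0, 0], [-0.02, 0, 0.0013, 0, 0, 0], [-0.03, 0, 0.0025, 0, 0, 0], [-0.04, 0, 0.0038, 0, 0, 0], [-0.05, 0, 0.005, 0, 0, 0], [-0.06, 0, 0.0075, 0, 0, 0], [-0.0663, 0, 0.0094, 0, 0, 0], [-0.0713, 0, 0.0106, 0, 0, 0], [-0.0713, 0, 0.0106, 0, 0, 0], [-0.0713, 0, 0.0106, 0, 0, 0]]]}}

```text
time_s: 7.32
position: [0.5439, -0.0992, 0.1785]
eef_rot: [2.359, 2.074, -0.002]
force: [-2.6, -2.3, 0.1]
finger_gap: 0.0343
grasp_force: 30.6
```

```bash
python3 - <<'E'
from h import *; from station import readout,viewer
g=np.load('g.npy');s=readout.observe();print(s['time_s'],s['position'],s['force'],s['finger_gap'],s['grasp_force'])
p=s['position'];plan(s,[knob(g,f,-.3)+[0,0,p[2]-knob(g,0,-.3)[2]] for f in(0,.07,.14,.2,.26,.28)],g[2])
d=viewer.grab_frame('scene');c=d['frame'][160:250,200:310]
cv2.imwrite('pics/s3.png',cv2.resize(cv2.convertScaleAbs(c,alpha=1.8),None,fx=6,fy=6,interpolation=cv2.INTER_CUBIC))
E
```

```text
7.325 [ 0.54387697 -0.099228    0.17847613] [-2.6323976  -2.30188594  0.10304972] 0.03432603306149005 30.613053739070892
turn [-0.   0.1 -0. ]
shift cm [-0.03  0.05  0.  ]
shift cm [-0.02  1.35  0.04]
shift cm [0.02 2.65 0.17]
shift cm [0.08 3.75 0.34]
shift cm [0.15 4.85 0.57]
shift cm [0.18 5.21 0.66]
```

View pics/s3.png

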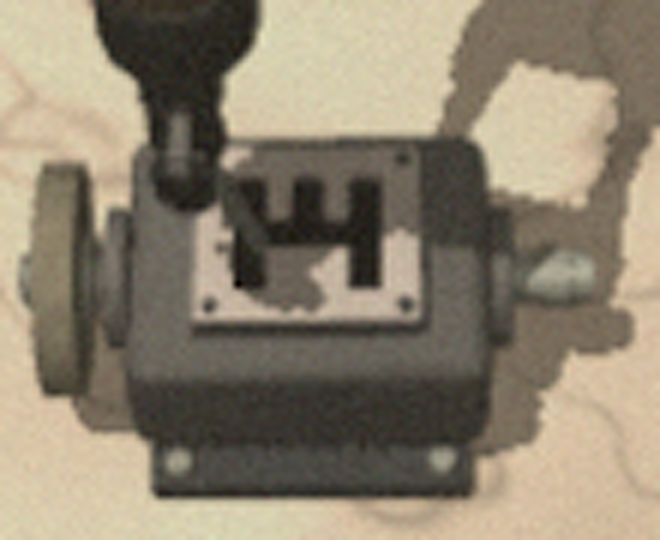

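The stem is at the right end of neutral, about (250,232). Now forward.

Converted, 4.9 cm / 80 = 0.0613, 0.15 cm / 80 = 0.0019.

{"api": "apply_moves", "payload": {"steps": [[[0, 0.0088, 0, 0, 0, 0], [0, 0.0175, 0.0006, 0, 0, 0], [0, 0.0263, 0.0013, 0, 0, 0], [0, 0.035, 0.0025, 0, 0, 0], [0.0013, 0.0438, 0.0038, 0, 0, 0], [0.0013, 0.0513, 0.005, 0, 0, 0], [0.0013, 0.0563, 0.0063, 0, 0, 0], [0.0019, 0.06, 0.0069, 0, 0, 0], [0.0019, 0.0613, 0.0075, 0, 0, 0], [0.0019, 0.0613, 0.0075, 0, 0, 0]]]}}

```text
time_s: 8.62
position: [0.5924, -0.1033, 0.1726]
eef_rot: [-2.358, -2.074, 0.002]
force: [-4.2, -1.4, 3.5]
finger_gap: 0.0343
grasp_force: 30.9
```

{"api": "apply_moves", "payload": {"steps": [[[0, 0.0013, 0, 0, 0, 0], [0, 0.0025, 0, 0, 0, 0], [0, 0.0025, 0, 0, 0, 0], [0, 0.0025, 0, 0, 0, 0]]]}}

```text
time_s: 9.12
position: [0.5944, -0.1035, 0.1724]
eef_rot: [-2.358, -2.074, 0.001]
force: [-6.0, -0.6, 2.1]
finger_gap: 0.0343
grasp_force: 30.8
```

Converted, 0.3 cm / 80 = 0.0038, 0.2 cm / 80 = 0.0025.

{"api": "apply_moves", "payload": {"steps": [[[0, 0.0013, 0, 0, 0, 0], [0, 0.0025, 0.0006, 0, 0, 0], [0, 0.0038, 0.0013, 0, 0, 0], [0, 0.0038, 0.0013, 0, 0, 0], [0, 0.0038, 0.0013, 0, 0, 0]]]}}

```text
time_s: 9.75
position: [0.597, -0.1038, 0.1719]
eef_rot: [-2.358, -2.074, 0.002]
force: [-8.1, -0.2, 4.7]
finger_gap: 0.0346
grasp_force: 30.9
```

Converted, 0.3 cm / 80 = 0.0038, 0.2 cm / 80 = 0.0025.

{"api": "apply_moves", "payload": {"steps": [[[0, 0.0013, 0, 0, 0, 0], [0, 0.0025, 0, 0, 0, 0], [0, 0.0038, 0, 0, 0, 0], [0, 0.0038, 0, 0, 0, 0], [0, 0.0038, 0, 0, 0, 0]]]}}

```text
time_s: 10.38
position: [0.5979, -0.1039, 0.1716]
eef_rot: [-2.354, -2.071, 0.008]
force: [-15.4, 1.3, 9.8]
finger_gap: 0.0344
grasp_force: 31.4
```

Hard stop reached: force has risen sharply and motion has stalled. Releasing and lifting away.

Converted, -20 cm / 80 = -0.25, -15 cm / 80 = -0.1875.

{"api": "apply_moves", "payload": {"steps": [[[0, 0, 0, 0, 0, 0], [0, 0, 0, 0, 0, 0], [0, 0, 0, 0, 0, 0], [0, 0, 0, 0, 0, 0], [0, 0, 0, 0, 0, 0], [0, 0, 0, 0, 0, 0], [0, 0, 0, 0, 0, 0], [0, 0, 0, 0, 0, 0], [0, 0, -0.025, 0, 0, 0], [0, 0, -0.0625, 0, 0, 0], [0, 0, -0.1125, 0, 0, 0], [0, 0, -0.1625, 0, 0, 0], [0, 0, -0.1625, 0, 0, 0], [0, -0.0625, -0.1625, 0, 0, 0], [0, -0.125, -0.1625, 0, 0, 0], [0, -0.1875, -0.1625, 0, 0, 0], [0, -0.25, -0.1625, 0, 0, 0], [0, -0.25, -0.1625, 0, 0, 0]]], "claw": 0}}

```text
time_s: 12.62
position: [0.4002, -0.0781, 0.3016]
eef_rot: [2.36, 2.074, 0.0]
force: [-0.0, -0.6, -0.8]
finger_gap: 0.0854
grasp_force: 0.0
```

```bash
python3 - <<'E'
from h import *; from station import readout,viewer
s=readout.observe();print(s['time_s'],s['position'],s['force'],s['finger_gap'])
g=np.load('g.npy')
out=[]
for n in('scene','top'):
    d=viewer.grab_frame(n);pickle.dump(d,open(n+'2.pkl','wb'))
    o=(200,160) if n=='scene' else (220,140)
    c=d['frame'][o[1]:o[1]+90,o[0]:o[0]+66*2-22]
    out.append(cv2.resize(cv2.convertScaleAbs(c,alpha=1.8),None,fx=3.6*1,fy=3.6,interpolation=cv2.INTER_CUBIC))
    for f in(.2,.26):print(n,f,(proj(d,knob(g,f,-.3))-o)*3.6)
cv2.imwrite('pics/end.png',np.hstack(out))
E
```

```text
12.625 [ 0.40016286 -0.07811294  0.30162184] [-0.02905304 -0.59843007 -0.77655794] 0.08535714699937032
scene 0.2 [[111.04450781 124.07499115]]
scene 0.26 [[111.79450084 137.14642095]]
top 0.2 [[233.58804455  92.9456998 ]]
top 0.26 [[234.03489286  81.70683876]]
```

View pics/end.png

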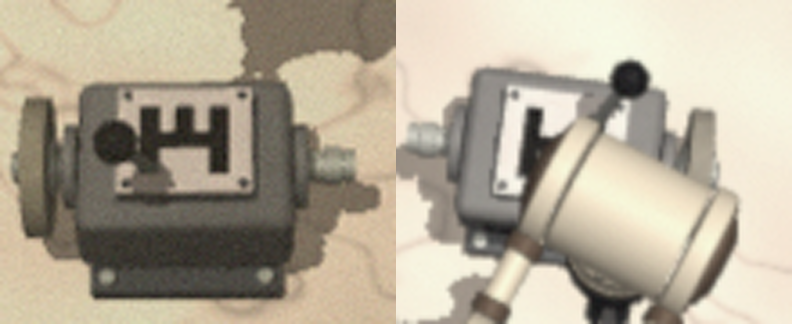

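The knob is at scene (115,142) and top (234,79). That matches a fore tilt of about 0.27 with the right-hand slot engaged, so it is fully home and released.

```bash
python3 -c "
from station import bot
print(bot.close_job())"
```

```text
the job is handed in; nothing more can be done
None
```

The lever is fully forward and released in the right-hand slot, on the grinding-wheel side; it went there through neutral only, nothing else was moved, and I handed the job in at about 12.7 s.

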